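Seat a copper blank in its die and swing the keeper over it

ROBOT

A 7-joint arm with a two-finger parallel gripper is mounted at the origin on the work surface. World frame = base frame: x ahead of the robot, y to its left, z up, the work surface at z = 0. Lengths are in m, angles in rad, forces in N, time in s.
With the tool pointing down it reaches from about 0.4 to 0.85 m from the base axis. Payload 4.5 kg.
Tool frame: the origin (TCP) lies at the very end of the fingers, on their centre line; the grasp point (between the pads) lies 19 mm behind it (bot.grip_depth is the distance from the TCP to the grasp point, in m); z points along the fingers, y is the line along which they close (so a half turn about z gives the same grasp; the last joint's range is limited). The gripper opens to 85 mm and grips with 20 to 120 N. Pads are 22 mm wide; open, the fingers measure 114 mm over their backs; the gripper's body (76 mm by 85 mm) begins 54 mm behind the grasp point. The pads swing forward as they close: fully open they stand 13 mm farther back than shut.
Start: joints at [-1.212, 0.689, -0.195, 1.565, 0.157, 0.902, -0.215], TCP at [0.199, 0.592, 0.231] pointing down, gripper open.
Joint ranges: [-3.01, 3.01], [-0.46, 2.08], [-1.47, 1.51], [0.13, 2.56], [-1, 4.14], [0.04, 2.09], [-2.66, 2.66]. Speed limits (rad/s): [2.57, 2.57, 3.14, 3.14, 3.14, 3.14, 3.14].

INTERFACE

Orientations are given as a unit quaternion [w, x, y, z].
In Python, from bench import bot gives the robot as it stands. Calls block until the motion is done:
- bot.move_ptp(position, orientation): joint-space move of the TCP to a pose.
- bot.servo_line(position, rot=None, feed=0.15, until_force=None): straight line of the TCP; rot=None keeps the orientation; feed is the mean speed in m/s. With until_force (N) it stops when the force on the tool has changed by that much, and returns True; else False.
- bot.set_joints(angles): joint-space move.
- bot.set_gripper(opening): finger opening in m; the grip force is fixed at half the most; returns when the fingers have stopped.
- bot.dwell(seconds).
- bot.solve_ik(position, orientation): joint angles nearest the present ones, or None.
- bot.observe(): the state.
- bot.capture(name): name is "side" or "top" or "wrist"; returns a dict with "color" (420x560x3 uint8, red, green, blue), "mtx" (3x3 intrinsics, pixels), "distortion" ([k1, k2, p1, p2, k3] as OpenCV has them; the pictures are not rectified), "world_from_camera" (4x4, takes a point from camera to world coordinates). Camera axes: x right, y up, looking along -z (the intrinsics and any distortion apply to the point x, -y, -z); pixel columns grow to the right and rows downward; lengths in m; the calibration is good to about 2 mm. A picture is of the moment at which its call begins. There is no depth.
A pose or a line that the arm cannot do raises bot.IKError and nothing moves.
- bot.finish_job(): hands the job in; it is judged then, once.
Trained networks look in a picture, given as the dict that the camera call returned (one of the last four; its "shot" number tells which), for a name from the list of things; names that differ only in an ending like _2 or _b are one class to them, and where a whole thing is asked for, a point or a joint stands for the part that bears it (a point fixed in the world has none). Each returns a list of dicts, best first, with "p" (0 to 1); they miss things now and then, are a little off and sometimes report something else, mostly with a low value. They report only what shows in the picture. A call takes as long as a camera call. They do not tell look-alikes from the thing itself.
- bot.outline_of(target, picture): "region" (420x560 bool, what is visible of it) and "location" ([row, column] in pixels, amid what is visible of it).
The state is a dict: "time_s": time; "q": joint angles; "qvel": joint speeds; "joint_torque": joint torques, N m; "tool_pos": TCP position; "orientation": TCP orientation; "ft_force": force on the tool from outside, world axes, zero at the start; "torque": the same for the moment, N m; "opening": finger opening in m; "grip_force": force on a finger pad.
Only numpy, scipy, OpenCV 4.12 (cv2) and the standard library are available. Lean on these libraries where they do the work, as an engineer would, in place of code of your own. Each camera call takes 0.05 s, during which the arm holds its last target. There are 200 camera calls.

TASK

Get the die ready for striking: with the fingertips, push the loose copper blank across the top of the die plate until it drops into the round seat and lies flat in it, then push the keeper bar round by its post until it lies over the blank, hard against its stop. Only push: do not lift the blank off the plate or push it over the plate's edge, leave the punch standing where it is, and do not disturb the other things on the bench.

Things in the scene. Friction and masses are not known exactly. Their poses are not given: they have to be found in the camera images.
- die: Dark steel die plate, fixed to the bench, 170 x 170 mm and 30 mm thick, its top level and 30 mm above the bench. Origin: centre of its underside. Its x and y axes run along its sides; its top carries the round seat, the keeper, the blank and a punch.
- die_seat (a point): Centre of the mouth of the round seat, level with the plate's top face; in the plate's frame at x +30, y 0 mm. The seat is a flat-bottomed recess 45 mm across and 7 mm deep with a 1 mm chamfer. Axes as the plate's.
- blank_center (a point): Centre (half-way up) of the loose copper blank, a plain flat disc 42 mm across, 6 mm thick, about 74 g (this varies), that starts flat on the plate's top on the -x side of the seat, 55 to 105 mm from it centre to centre. Its z axis is the disc's axis. Seated, its top lies 1 mm below the plate's top and it has 1.5 mm of play all round.
- die_pivot (a point): Point on the axis of the keeper's upright pivot, level with the plate's top; in the plate's frame at x +30, y +60 mm. A washer and round steel boss (22 mm across, up to 19 mm above the plate's top with its pin) stand here.
- keeper (a joint): Angle (rad) of the keeper, a flat steel bar that swings level about its pivot. 0: open, pointing 20 degrees from the plate's +x axis towards +y. It turns clockwise seen from above as the value grows; at 1.92 it meets its built-in stop, pointing along the plate's -y axis over the seat's middle. Starts between 0 and 0.4, stays where left; about 1 N at the post moves it.
- keeper_post (a point): Centre of the top of the keeper's round steel post, 16 mm across, standing on the bar 70 mm from the pivot; it rises 24 mm above the bar, to 35 mm above the plate's top. The bar is 16 mm wide, 8 mm thick, reaches 85 mm from the pivot, its underside 3 mm above the plate's top: it cannot pass over an unseated blank.
- punch_mid (a point): Middle of a loose steel punch, a cylinder 16 mm across and 42 mm high, standing on the plate near its corner at +x, -y (about x +66, y -66 mm in the plate's frame). To be left alone.
- hammer: Bench hammer, 260 mm long, lying on the bench along the plate's +y side. To be left alone.
- scriber: Screwdriver, 170 mm long, lying on the bench along the plate's -y side. To be left alone.
- dish: White ceramic dish, 76 mm across, 24 mm high, on the bench near the plate's +x, -y corner. Origin: centre of its underside. To be left alone.
- dapping_block: Brass dapping cube, 50 mm, on the bench beyond the plate's +x, +y corner. Origin: centre of its underside. To be left alone.
- tin: Closed round steel tin, 60 mm across, 50 mm high, on the bench beyond the plate's +x side. Origin: centre of its underside. To be left alone.
- ring: Small brass finger ring, 24 mm across, 6 mm high, lying on the bench beyond the plate. Origin: centre of its underside. To be left alone.
Things that resemble listed ones, but are neither listed nor needed, are in the scene too. What is meant by the part that bears blank_center is not red, and is the smaller of those in its own colour.

How it is judged:
By the outcome, as a careful person would: the job done as asked, in the order asked, and still so for the second after the job is handed in, with the robot touching nothing.
It also fails if it takes over 53 s, if anything falls off the work surface, if the arm or the gripper's body presses on something with over 40 N, if the wrist force passes 120 N, or if a joint passes its speed limit or range.

## Working session

There is one attempt and no reset: what is moved stays moved. The work goes in short steps, each a Python script; the robot and the scene stay as the last script left them, time stands still between calls to the robot, and variables do not carry over. Pictures are saved under pics/ and viewed, at most 10 in all, crops included, and the job is handed in when it is done.

```bash
ls; mkdir -p pics; cat > h.py <<'E'
import numpy as np, cv2
from bench import bot
def save(p,n,crop=None,s=1):
    im=p["color"][:,:,::-1]
    if crop: r0,r1,c0,c1=crop; im=im[r0:r1,c0:c1]
    cv2.imwrite(f"pics/{n}.png",cv2.resize(im,None,fx=s,fy=s,interpolation=cv2.INTER_CUBIC))
def ray(p,px):  # px=(col,row) Nx2 -> origin, dirs
    u=cv2.undistortPoints(np.array(px,float).reshape(-1,1,2),np.array(p["mtx"]),np.array(p["distortion"])).reshape(-1,2)
    T=np.array(p["world_from_camera"]); d=np.c_[u[:,0],-u[:,1],-np.ones(len(u))]@T[:3,:3].T
    return T[:3,3],d
def onz(p,px,z):
    o,d=ray(p,px); return o+d*((z-o[2])/d[:,2])[:,None]
def proj(p,X):
    T=np.linalg.inv(np.array(p["world_from_camera"])); c=np.atleast_2d(X)@T[:3,:3].T+T[:3,3]
    c=c*[1,-1,-1]
    return cv2.projectPoints(c.reshape(-1,1,3),np.zeros(3),np.zeros(3),np.array(p["mtx"]),np.array(p["distortion"]))[0].reshape(-1,2)
E
python3 - <<'E'
from h import *
t=bot.capture("top"); s=bot.capture("side")
save(t,"top",s=1.4);save(s,"side",s=1.4)
for n,z in [("die",.03),("blank_center",.036),("keeper",.04),("keeper_post",.065),("punch_mid",.05),("dish",.01),("tin",.05)]:
    for q,nm in((t,"t"),(s,"s")):
        for o in bot.outline_of(n,q)[:4]:
            r,c=o["location"];print(n,nm,round(o["p"],2),int(r),int(c),o["region"].sum(),onz(q,[(c,r)],z)[0].round(3))
print(bot.observe())
E
```

```text
pics
die t 0.58 196 320 7983 [ 0.57  -0.047  0.03 ]
die s 0.58 249 300 8209 [ 0.568 -0.063  0.03 ]
blank_center t 0.78 212 306 398 [ 0.541 -0.02   0.036]
blank_center t 0.6 302 302 415 [ 0.379 -0.01   0.036]
blank_center t 0.56 293 346 752 [ 0.393 -0.091  0.036]
blank_center s 0.97 302 210 907 [ 0.39  -0.117  0.036]
blank_center s 0.9 266 187 389 [ 0.373 -0.034  0.036]
blank_center s 0.87 235 277 406 [ 0.54  -0.024  0.036]
keeper t 0.74 214 306 416 [ 0.536 -0.02   0.04 ]
keeper t 0.7 168 278 470 [0.622 0.032 0.04 ]
keeper s 0.74 204 309 499 [0.621 0.024 0.04 ]
keeper s 0.74 225 401 1120 [ 0.755 -0.085  0.04 ]
keeper s 0.67 236 275 372 [ 0.534 -0.027  0.04 ]
keeper_post t 0.56 168 280 467 [0.617 0.029 0.065]
keeper_post s 0.66 203 311 483 [0.614 0.002 0.065]
keeper_post s 0.35 297 391 1409 [ 0.65  -0.228  0.065]
punch_mid t 0.59 153 348 105 [ 0.646 -0.097  0.05 ]
punch_mid s 0.73 241 350 178 [ 0.647 -0.092  0.05 ]
punch_mid s 0.31 252 299 8067 [ 0.558 -0.082  0.05 ]
dish t 0.83 140 403 1244 [ 0.682 -0.211  0.01 ]
dish s 0.95 297 392 1323 [ 0.678 -0.199  0.01 ]
tin t 0.7 99 339 945 [ 0.749 -0.082  0.05 ]
tin s 0.68 228 401 1101 [ 0.745 -0.098  0.05 ]
tin s 0.22 324 303 1019 [ 0.509 -0.213  0.05 ]
{'time_s': 0.8, 'q': array([-1.21220748,  0.68904047, -0.19461654,  1.56531237,  0.15730433,
        0.90253085, -0.21504971]), 'qvel': array([ 1.34346104e-03,  6.57362564e-04,  1.42846767e-03, -1.78951022e-04,
        9.23194376e-05, -4.09862337e-04, -3.89221351e-04]), 'joint_torque': array([-5.30666748e-04, -5.39505565e+01, -1.26660839e+00, -1.58877575e+01,
        1.00629244e-02,  1.68963081e-03, -4.44529874e-06]), 'tool_pos': array([0.19941793, 0.59234645, 0.23135101]), 'orientation': array([3.27466512e-06, 1.61637366e-01, 9.86850221e-01, 4.70322001e-05]), 'ft_force': array([-0.26821746, -0.25972303, -0.41723235]), 'torque': array([ 0.06388751, -0.03281616, -0.00519083]), 'grip_force': 0.0, 'opening': 0.08520128729935508}
```

View pics/top.png

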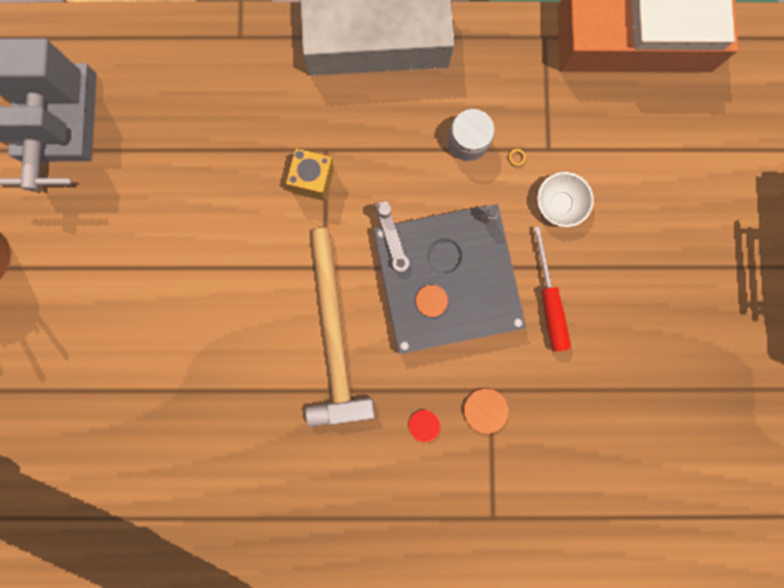

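View pics/side.png

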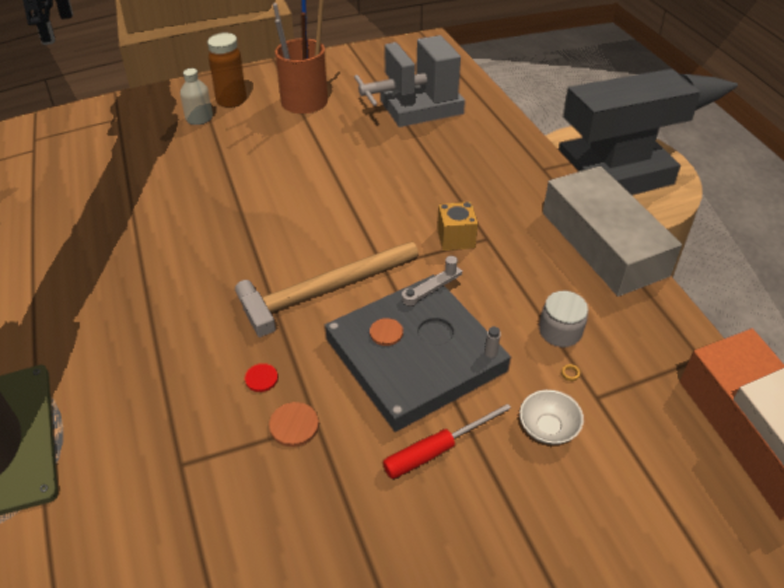

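The top view (original pixels) shows three things that could be the blank:
- (308,214): small copper disc on the plate.
- (302,303): red disc on the bench, excluded by its colour.
- (346,293): larger copper disc on the bench, excluded by its size.

I choose (308,214), at about (0.54,-0.02). The plate's yaw is about 11°. The keeper's pivot is at (286,188) and its post at (274,149). Next I'll take a close view with the wrist camera.

```bash
cat >> h.py <<'E'
def down(yaw): return [0,np.cos(yaw/2),np.sin(yaw/2),0]   # tool x at yaw
E
python3 - <<'E'
from h import *
t=bot.capture("top")
C=np.array([(377,228),(497,205),(523,325),(400,352)])/1.4
P=onz(t,C,.03);print(P.round(4),P.mean(0), [np.linalg.norm(P[i]-P[i-1]).round(4) for i in range(4)])
yaw=np.pi+np.radians(11)
for y in (yaw,yaw-np.pi): print(bot.solve_ik([.50,-.06,.25],down(y)))
bot.move_ptp([.50,-.06,.28],down(yaw))
w=bot.capture("wrist"); save(w,"w1",s=1.4); print(np.array(w["world_from_camera"]).round(3),bot.observe()["time_s"])
for n,z in (("die",.03),("blank_center",.036),("keeper_post",.065)):
    for o in bot.outline_of(n,w)[:3]:
        r,c=o["location"];print(n,round(o["p"],2),int(r),int(c),o["region"].sum(),onz(w,[(c,r)],z)[0].round(4))
E
```

```text
[[ 0.6335  0.0485  0.03  ]
 [ 0.6647 -0.1124  0.03  ]
 [ 0.5041 -0.143   0.03  ]
 [ 0.4692  0.0186  0.03  ]] [ 0.56790478 -0.04705396  0.03      ] [np.float64(0.167), np.float64(0.1639), np.float64(0.1635), np.float64(0.1654)]
[ 0.28777604  0.52448269 -0.40324127  1.89579899  0.28400316  0.77720154
  1.49166001]
[-0.25657385  0.54238411  0.45300171  1.92280815 -0.337415    0.75106815
 -0.9893578 ]
[[-0.193 -0.929 -0.315  0.419]
 [ 0.981 -0.182 -0.063 -0.075]
 [ 0.001 -0.322  0.947  0.423]
 [ 0.     0.     0.     1.   ]] 3.45
die 0.93 227 282 16675 [ 0.5655 -0.0471  0.03  ]
die 0.67 160 415 4862 [0.4507 0.0939 0.03  ]
blank_center 0.95 72 269 2058 [ 0.3896 -0.095   0.036 ]
blank_center 0.93 209 309 838 [ 0.5349 -0.0193  0.036 ]
blank_center 0.63 71 341 1056 [ 0.3738 -0.0187  0.036 ]
keeper_post 0.58 276 334 924 [0.6039 0.025  0.065 ]
```

View pics/w1.png

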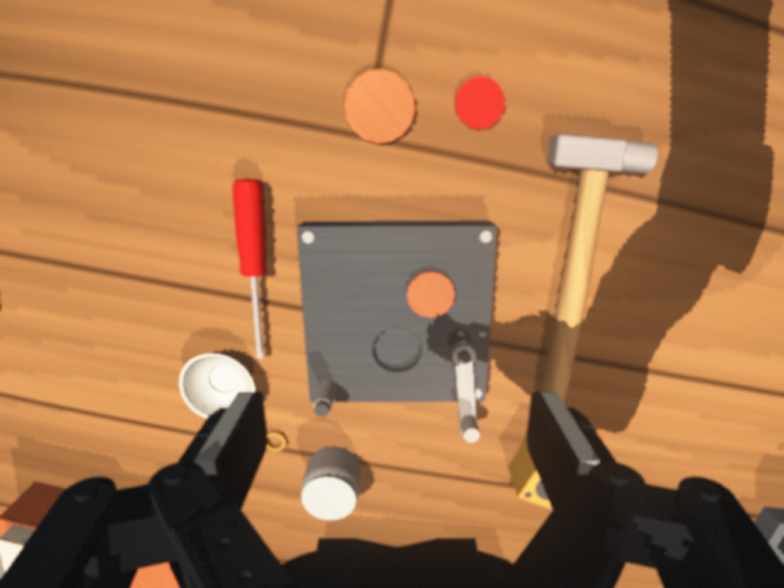

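The wrist view confirms the choice: the copper blank is on the plate at (308,210) in original pixels and is smaller than the other copper disc at (271,76). The seat is at (284,249), the post top at (336,311) and the punch at (230,289).

```bash
python3 - <<'E'
from h import *
from scipy.optimize import least_squares
t=bot.capture("top"); w=bot.capture("wrist")
K=np.array([(.085,.085),(.085,-.085),(-.085,-.085),(-.085,.085)])
obs=[(t,np.array([(375,228),(498,204),(523,325),(400,352)])/1.4),(w,np.array([(488,402),(311,402),(298,226),(498,224)])/1.4)]
R=lambda a:np.array([[np.cos(a),-np.sin(a)],[np.sin(a),np.cos(a)]])
def pts(v,k): return np.c_[k@R(v[2]).T+v[:2],np.full(len(k),.03)]
for ob in (obs,obs[:1],obs[1:]):
    f=least_squares(lambda v:np.concatenate([(proj(p,pts(v,K))-c).ravel() for p,c in ob]),[.568,-.047,.2])
    print(f.x.round(4),np.abs(f.fun).max().round(1),"seat",pts(f.x,np.array([[.03,0]])).round(4))
print("seat px",onz(w,[(397/1.4,349/1.4)],.0295),onz(t,[(445/1.4,256/1.4)],.0295))
im={}
for n,p in (("t",t),("w",w)):
    for o in bot.outline_of("blank_center",p):
        z=.036; r,c=np.nonzero(o["region"]); q=onz(p,[(c.mean(),r.mean())],z)[0]
        if q[0]>.48: print("blank",n,q.round(4), np.sqrt(len(r)/np.pi))
print("post",onz(w,[(471/1.4,434/1.4)],.065),onz(t,[(382/1.4,209/1.4)],.065))
E
```

```text
[ 0.5668 -0.045   0.1993] 2.1 seat [[ 0.5962 -0.039   0.03  ]]
[ 0.5683 -0.0467  0.1957] 2.0 seat [[ 0.5978 -0.0409  0.03  ]]
[ 0.566  -0.0442  0.2013] 1.1 seat [[ 0.5954 -0.0382  0.03  ]]
seat px [[ 0.59544556 -0.04000726  0.0295    ]] [[ 0.59579287 -0.04177613  0.0295    ]]
blank t [ 0.5376 -0.0222  0.036 ] 11.941642642883693
blank w [ 0.5347 -0.0213  0.036 ] 16.869174201729876
post [[0.64986514 0.03909449 0.065     ]] [[0.65128619 0.04198304 0.065     ]]
```

```bash
python3 - <<'E'
from h import *
b=np.array([.535,-.0215]); s=np.array([.596,-.0405]); d=(s-b)/np.linalg.norm(s-b)
yaw=np.pi+np.arctan2(d[1],d[0]); st=b-d*.045
bot.set_gripper(.02)
bot.move_ptp([*st,.09],down(yaw))
print(bot.servo_line([*st,.045],feed=.1), bot.observe()["ft_force"])
print(bot.servo_line([*st,.022],feed=.015,until_force=4))
z=bot.observe()["tool_pos"];print(z, bot.observe()["ft_force"],bot.observe()["opening"])
bot.servo_line([*st,z[2]+.0015],feed=.05)
w=bot.capture("wrist"); save(w,"w2",s=1.4); print(bot.observe()["tool_pos"],bot.observe()["time_s"])
for o in bot.outline_of("blank_center",w):
    r,c=np.nonzero(o["region"]); q=onz(w,[(c.mean(),r.mean())],.036)[0]; print(q,c.mean()*1.4,r.mean()*1.4,o["p"],len(r))
print(proj(w,[[*b,.036],[*s,.03],[*st,.031]])*1.4)
E
```

```text
False [ 0.75672423  0.02068275 -0.55639422]
True
[ 0.49195271 -0.00810134  0.03022292] [-0.25905979  0.32782916  5.89484307] 0.02048840826768915
[ 0.49201587 -0.00810384  0.03160711] 7.125
[ 0.53371925 -0.02105117  0.036     ] 396.11273943447856 501.70866524779564 0.84 3289
[ 0.38001091 -0.007589    0.036     ] 276.32980924668607 53.94707403815066 0.69 6186
[ 0.3948751  -0.07397319  0.036     ] 92.01015405483965 183.38752058909017 0.56 10321
[[395.98428318 504.5298151 ]
 [395.94137889 606.40191414]
 [396.04907967 393.18090516]]
```

View pics/w2.png

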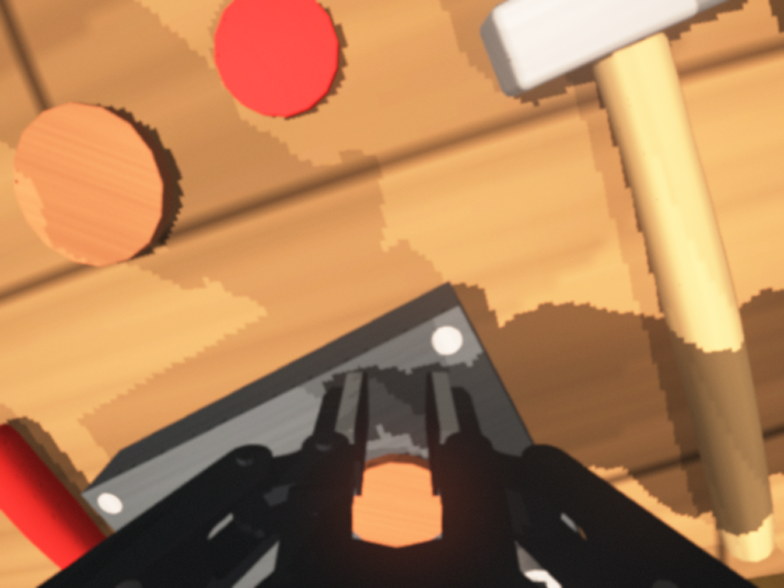

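The fingertips straddle the blank's line: the blank is centred at column 396 (enlarged picture), midway between the fingers at about 352 and 440. Pushing now.

```bash
python3 - <<'E'
from h import *
b=np.array([.535,-.0215]); s=np.array([.596,-.0405]); d=(s-b)/np.linalg.norm(s-b)
z=.0315
print(bot.servo_line([*(s-d*.042),z],feed=.03,until_force=10))
for k in (.034,.030,.027):
    h=bot.servo_line([*(s-d*k),z],feed=.015,until_force=8); o=bot.observe(); print(k,h,o["tool_pos"],o["ft_force"])
    if h: break
w=bot.capture("side"); save(w,"s2",(170,320,200,400),4); print(bot.observe()["time_s"])
w=bot.capture("wrist");
for o in bot.outline_of("blank_center",w):
    r,c=np.nonzero(o["region"]); q=onz(w,[(c.mean(),r.mean())],.03)[0]; print(q,o["p"],len(r))
E
```

```text
False
0.034 False [ 0.56380086 -0.03048696  0.03150857] [ 0.32713897 -0.38007628  0.01322275]
0.03 False [ 0.56755043 -0.03165468  0.03151014] [ 0.78341364 -0.23429046 -0.18025823]
0.027 False [ 0.57035426 -0.03254766  0.03149703] [-0.12914656 -0.51585064 -0.033944  ]
11.0583
[ 0.42493435 -0.08825166  0.03      ] 0.93 1719
[ 0.59375968 -0.03973772  0.03      ] 0.64 2692
[0.67921481 0.10170856 0.03      ] 0.46 1515
```

View pics/s2.png

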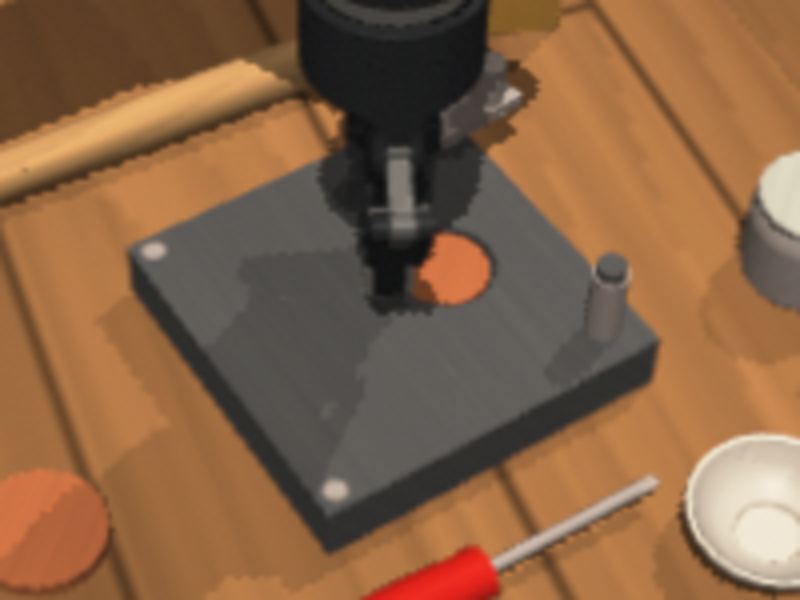

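The blank looks seated: its disc fills the recess at about (455,268) in the crop, with the far rim showing. I'll raise the tool, check it from the wrist, and test the keeper arc's IK.

```bash
cat >> h.py <<'E'
piv=np.array([.584,.0183])
def pose(th,back):  # th world angle of keeper, back: tool centre behind post
    u=np.array([np.cos(th),np.sin(th)]); p=np.array([u[1],-u[0]])
    return piv+.07*u-back*p, np.arctan2(-p[1],-p[0])
E
python3 - <<'E'
from h import *
p=bot.observe()["tool_pos"]
bot.servo_line([p[0]-.01,p[1]+.003,.05],feed=.1)
bot.servo_line([p[0]-.06,p[1]+.01,.20],feed=.15)
w=bot.capture("wrist"); c=proj(w,[[.596,-.0405,.03]])[0].astype(int); print(c)
save(w,"w3",(max(0,c[1]-75),min(420,c[1]+75),max(0,c[0]-100),c[0]+100),4)
for th in np.radians([18.5,-20,-50,-79]):
    q,y=pose(th,.023)
    for a in (y,y+np.pi): print(bot.solve_ik([*q,.047],down(a)))
E
```

```text
[291 273]
[-0.17862874  0.95645668  0.02000468  1.62258442 -0.0306376   0.56285763
  0.18170284]
[ 0.21867185  1.06646494 -0.76502437  1.59887104  0.91624592  0.86994376
  2.54993159]
[-0.19861511  0.9809987   0.20036732  1.58880918 -0.29648841  0.6018091
 -0.18850678]
[ 0.20500059  1.02799939 -0.5868595   1.56426579  0.73819165  0.7818496
  2.09338363]
[-0.20980895  0.98852946  0.32584886  1.62919377 -0.48872486  0.60585548
 -0.48667392]
[ 0.19189332  0.98801134 -0.43931828  1.60524944  0.59560775  0.68541162
  1.72455554]
[-0.22753972  0.98654029  0.42649623  1.71501169 -0.66869548  0.59027086
 -0.77989261]
[ 0.16364408  0.94547997 -0.29773107  1.69263194  0.45446396  0.57258657
  1.35905424]
```

View pics/w3.png

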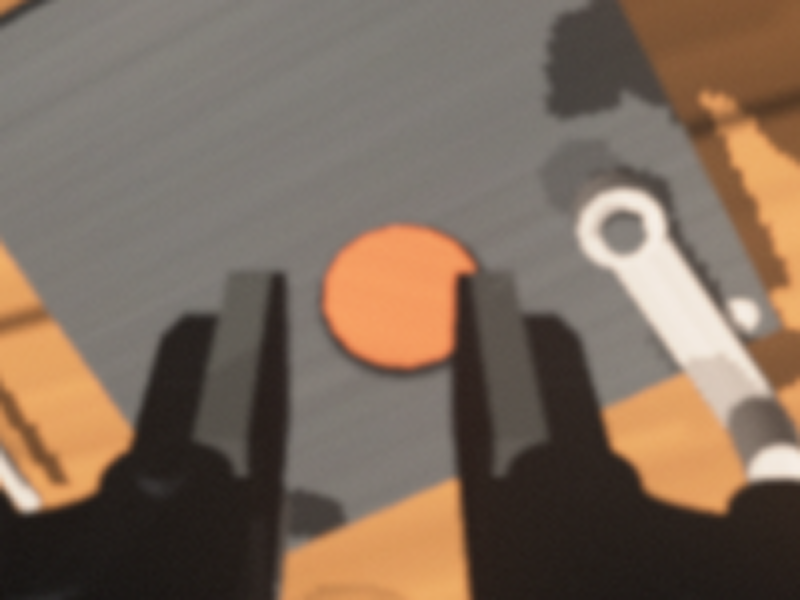

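The blank lies flat in the seat, with an even dark rim around it at (402,297) in the crop. Now swinging the keeper.

```bash
python3 - <<'E'
from h import *
bot.set_gripper(.010)
q,y=pose(np.radians(18.5),.026)
bot.move_ptp([*q,.14],down(y))
print(bot.servo_line([*q,.049],feed=.08,until_force=5),bot.observe()["ft_force"])
hit=False
for th in np.arange(16,-85,-8.):
    q,y=pose(np.radians(th),.0175)
    hit=bot.servo_line([*q,.048],rot=down(y),feed=.04,until_force=12)
    o=bot.observe(); print(th,hit,o["tool_pos"].round(4),o["ft_force"].round(1),round(o["time_s"],1))
    if hit: break
s=bot.capture("side"); save(s,"s3",(150,300,220,420),4)
E
```

```text
False [0.05997793 0.15522168 0.37596806]
16.0 False [0.6466 0.0538 0.0481] [-0.4 -0.1  0.1] 15.6
8.0 False [0.6507 0.0454 0.0479] [-0.6 -0.1 -0.3] 16.0
0.0 False [0.6539 0.0359 0.048 ] [-1.2  0.2  0. ] 16.4
-8.0 False [0.6556 0.026  0.048 ] [ 0.4 -0.1 -0.5] 16.8
-16.0 False [0.656  0.0159 0.048 ] [-0.6 -0.  -0.4] 17.2
-24.0 False [0.655  0.0059 0.048 ] [ 0.4  0.4 -0.7] 17.6
-32.0 False [ 0.6525 -0.0038  0.048 ] [-0.4  0.1 -0.1] 18.0
-40.0 False [ 0.6488 -0.0131  0.048 ] [-0.7  0.3  0.2] 18.4
-48.0 False [ 0.6438 -0.0218  0.048 ] [-0.2  0.3 -0.3] 18.8
-56.0 False [ 0.6376 -0.0297  0.0479] [0.3 0.2 0.5] 19.2
-64.0 False [ 0.6305 -0.0368  0.048 ] [-0.3  0.5  0.7] 19.6
-72.0 False [ 0.6224 -0.0428  0.048 ] [ 0.2  0.3 -0.3] 20.0
-80.0 False [ 0.615  -0.0469  0.0482] [ 4.1  1.6 -1.7] 20.4
```

View pics/s3.png

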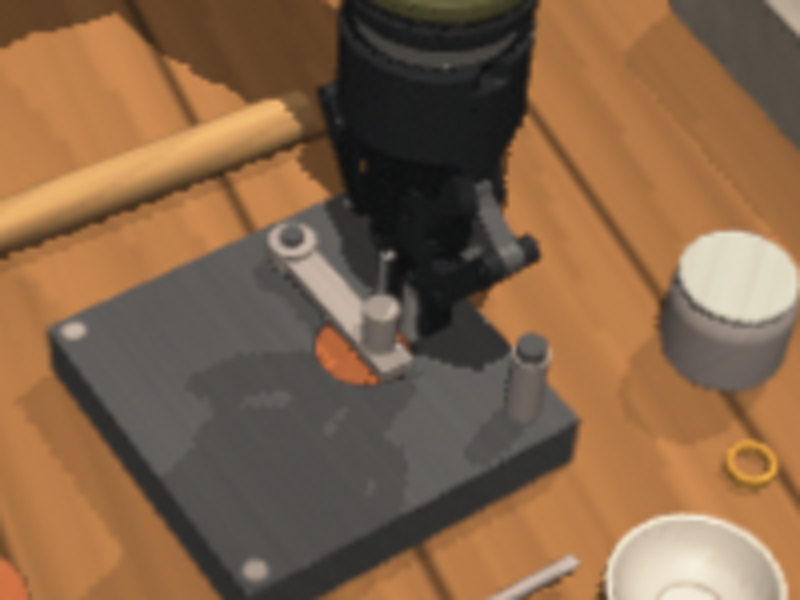

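The bar lies over the blank with its post at (380,325) in the crop, and a 4 N reaction shows it has just reached the stop. I'll press on until the force is firm, then back off and lift clear.

```bash
python3 - <<'E'
from h import *
th=np.radians(-78.6)
_,y=pose(th,0); p=np.array([np.sin(th),-np.cos(th)]); c=bot.observe()["tool_pos"]
h=bot.servo_line([*(c[:2]+.008*p),.048],feed=.015,until_force=12); o=bot.observe(); print(h,o["tool_pos"],o["ft_force"])
c=o["tool_pos"]
bot.servo_line([*(c[:2]-.014*p),.049],feed=.05)
bot.servo_line([*(c[:2]-.014*p),.15],feed=.15)
bot.servo_line([c[0]-.14,c[1],.30],feed=.2)
w=bot.capture("wrist"); save(w,"w4",s=1.4)
t=bot.capture("side"); save(t,"s4",(150,300,180,380),4)
print(bot.observe()["time_s"])
E
```

```text
True [ 0.61511002 -0.04665763  0.04862923] [2.01319896 0.06659405 0.45305004]
23.4
```

View pics/w4.png

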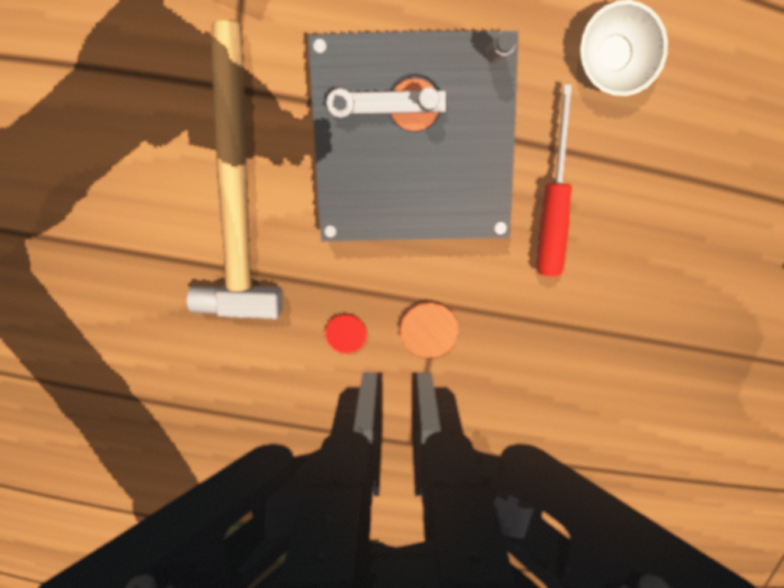

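View pics/s4.png

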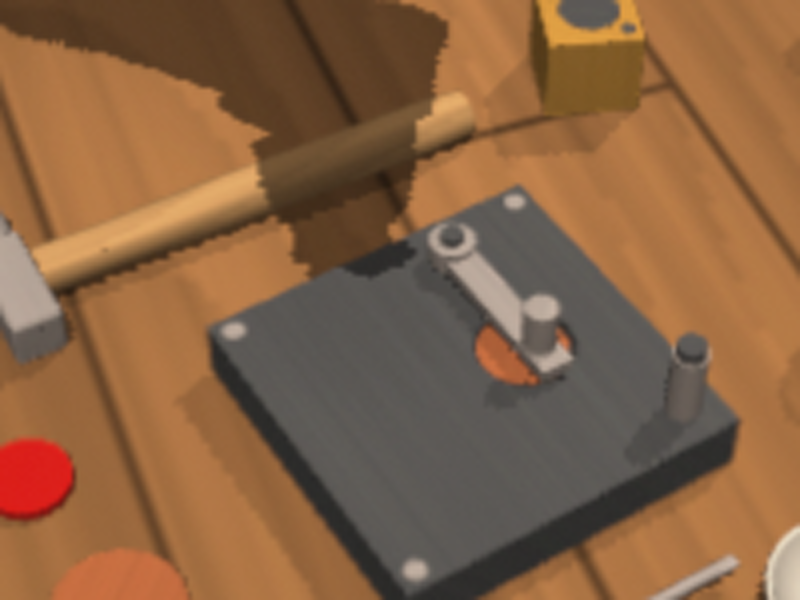

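Both views show the blank flat in its seat at (414,104) in the wrist view. The bar runs parallel to the plate's edge from (340,102) to (445,101), and it met more than 12 N at its stop. The punch, hammer, screwdriver and dish have not moved.

```bash
python3 -c "
from bench import bot
print(bot.finish_job())"
```

```text
the job is handed in; nothing more can be done
None
```

I pushed the copper blank into its seat, where it lies flat, then swung the keeper over it hard against its stop, and handed the job in at about 23 s of the 53 s allowed.

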